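# Load the cell holder rail in order of cell size

## Robot

A 6-joint arm with a two-finger parallel gripper is mounted at the origin on a cart in front of the work surface, level with it; the furniture and walls round the work are solid. World frame = base frame: x ahead of the robot, y to its left, z up, the work surface at z = 0. Lengths are in mm, angles in rad, forces in N, time in s.
With the tool pointing down it reaches from about 375 to 925 mm from the base axis. Payload 5.7 kg.
Tool frame: the origin (TCP) lies at the very end of the fingers, on their centre line; the grasp point (between the pads) lies 19 mm behind it; z points along the fingers, y is the line along which they close (so a half turn about z gives the same grasp; the last joint's range is limited). The gripper opens to 88 mm and grips with 3 to 60 N. Pads are 20 mm wide; open, the fingers measure 115 mm over their backs; the gripper's body (75 mm by 178 mm) begins 61 mm behind the grasp point.
Start: joints at [-1.226, 0.359, 1.51, -0, 1.272, -0.115], TCP at [266.242, -537.659, 222.623] pointing down, gripper open.
Joint ranges: [-2.97, 2.97], [-1.01, 2.36], [0.21, 2.38], [-0.96, 4.11], [0.2, 2.71], [-2.98, 2.98]. Speed limits (rad/s): [2.39, 2.39, 3.14, 3.14, 3.14, 3.14].

## Interface

Orientations are given as a 3x3 rotation matrix whose columns are the frame's x, y, z axes.
In Python, from plant import robot gives the robot as it stands.
- The arm moves only by the shell command python3 -m crank 'ROWS' [FORCE]. ROWS is JSON, a list of rows, each a list of 3 entries, a list of its own where there are three numbers: the shift along the tool's x, y, z in mm, then the turn, a rotation vector about the tool's x, y, z in rad, then the opening, from -1 (shut) to 1 (fully open). In form: [[[dx, dy, dz], [wx, wy, wz], fingers], ...]. A call has 1 to 5 rows; each row is the pose to reach, as a shift and turn from the pose commanded when the call began, along the tool's axes at that moment; what a row does not reach only later rows make up. A row lasts 1/12 s, in which the tool goes at most 41.7 mm and 7.16 degrees, less where a joint would pass 70% of its speed; a pose out of reach is approached as far as the arm can. A call with a gripper value outside its range is refused whole. The fingers move at their own pace and stop on an object; FORCE is the grip in N (left out, the last holds). Time passes only in rows, so rows that repeat a pose let the fingers close. It gives the time, the measured TCP pose, the force, the opening and the grip force at its end, in the units of the state.
- robot.state(): the state, without advancing time (a new reading comes with each control period).
- robot.read_camera(name): name is "scene" or "top" or "wrist"; returns (picture, depth): 480x640x3 uint8, red, green, blue; 480x640 float32, mm along the optical axis (not along the pixel's ray), 0 where there is no reading.
- robot.get_calibration(name): a dict with "K" (3x3 intrinsics, pixels), "rvec" (rotation vector, rad) and "tvec" (3), from world to camera coordinates, as OpenCV has them; the wrist camera has in their place "T_tool_cam" (4x4, takes a point from camera to tool coordinates, whose origin is the TCP and whose axes are the flange's). Camera axes: x right, y down, z forward; pixel columns grow to the right and rows downward; lengths in mm; the calibration is good to about 2 mm. A picture is of the moment at which its call begins: read the wrist's pose just before it. get_calibration takes no time and is no camera call.
- robot.sign_off(): hands the job in; it is judged then, once.
The state is a dict: "time_s": time; "qpos": joint angles; "dq": joint speeds; "joint_efforts": joint torques, N m; "tcp_pos": TCP position; "ee_rot": TCP orientation; "ft_force": force on the tool from outside, world axes, zero at the start; "ft_torque": the same for the moment, N m; "width": finger opening in mm; "grip_force": force on a finger pad.
Only numpy, scipy, OpenCV 4.12 (cv2) and the standard library are available. Lean on these libraries where they do the work, as an engineer would, in place of code of your own. Each camera call takes 0.05 s, during which the arm holds its last target. There are 200 camera calls.

## Task

Load the cell holder rail: stand the four loose cylindrical cells in its nests in order of size, the thinnest cell in the nest with the smallest bore and so on up to the thickest cell in the nest with the largest bore. Each cell must stand upright, positive cap up, fully down on its nest's floor. Do not let any cell fall over on the way.

Things in the scene. Friction and masses are not known exactly. Their poses are not given: they have to be found in the camera images.
- rail: Low aluminium bar, 256 long (its x) x 60 wide (its y) x 12 high, lying fixed on the table; it carries the four nests in a row along its x, bores growing towards +x. Origin: centre of its underside on the table. May point in any direction. (Not part of the job: behind the cells stands a toggle clamp whose upright red handle reaches 205 mm above the table; carry things above it or round it.)
- nest_14: Black nest block fixed on the rail, 36 along the rail (x) x 68 across it (y) x 16 high, with a round blind bore 19.5 mm wide in its middle, meant for cell_14; over the top 6 mm the mouth flares to 26.5 mm as a lead-in. Origin: on the bore's axis at the block's underside, 12 mm above the table; the bore's floor (brass contact) is 3 mm and the block's top 16 mm above the origin.
- nest_21: Black nest block fixed on the rail, 44 along the rail (x) x 68 across it (y) x 16 high, with a round blind bore 26 mm wide in its middle, meant for cell_21; over the top 6 mm the mouth flares to 33 mm as a lead-in. Origin: on the bore's axis at the block's underside, 12 mm above the table; the bore's floor (brass contact) is 3 mm and the block's top 16 mm above the origin.
- nest_32: Black nest block fixed on the rail, 56 along the rail (x) x 68 across it (y) x 16 high, with a round blind bore 37 mm wide in its middle, meant for cell_32; over the top 6 mm the mouth flares to 44 mm as a lead-in. Origin: on the bore's axis at the block's underside, 12 mm above the table; the bore's floor (brass contact) is 3 mm and the block's top 16 mm above the origin.
- nest_46: Black nest block fixed on the rail, 68 along the rail (x) x 68 across it (y) x 16 high, with a round blind bore 51 mm wide in its middle, meant for cell_46; over the top 6 mm the mouth flares to 58 mm as a lead-in. Origin: on the bore's axis at the block's underside, 12 mm above the table; the bore's floor (brass contact) is 3 mm and the block's top 16 mm above the origin.
- cell_14: The thinnest loose cylindrical cell, green sleeve, steel positive cap on top, 14.5 mm diameter x 50 mm tall, rigid, 22 g (give or take a fifth), standing upright on the table, well clear of the others. Origin: on its axis at its underside; z runs up to the cap.
- cell_21: The second thinnest loose cylindrical cell, green sleeve, steel positive cap on top, 21 mm diameter x 70 mm tall, rigid, 68 g (give or take a fifth), standing upright on the table, well clear of the others. Origin: on its axis at its underside; z runs up to the cap.
- cell_32: The second thickest loose cylindrical cell, green sleeve, steel positive cap on top, 32 mm diameter x 70 mm tall, rigid, 145 g (give or take a fifth), standing upright on the table, well clear of the others. Origin: on its axis at its underside; z runs up to the cap.
- cell_46: The thickest loose cylindrical cell, green sleeve, steel positive cap on top, 46 mm diameter x 80 mm tall, rigid, 340 g (give or take a fifth), standing upright on the table, well clear of the others. Origin: on its axis at its underside; z runs up to the cap.
Not all that is in view belongs to the job. Leave any black or yellow look-alike of the cell_21 alone.

How it is judged:
By the outcome, as a careful person would: the job done as asked, in the order asked, and still so for the second after the job is handed in, with the robot touching nothing.
It also fails if it takes over 112 s, if anything falls off the work surface, if the arm or the gripper's body presses on something with over 40 N, if the wrist force passes 120 N, or if a joint passes its speed limit or range.

## Working session

There is one attempt and no reset: what is moved stays moved. The work goes in short steps, Python scripts to look and compute and a shell command to move; the robot and the scene stay as the last step left them, time stands still between calls to the robot, and variables do not carry over. Pictures are saved under pics/ and viewed, at most 14 in all, crops included, and the job is handed in when it is done.

```bash
ls; mkdir -p pics; python3 - <<'E'
from plant import robot
import cv2
for n in ("scene","top"):
    p,d=robot.read_camera(n); cv2.imwrite(f"pics/{n}0.png",p[:,:,::-1])
    import numpy as np; np.savez(f"{n}0.npz",p=p,d=d)
    print(n,robot.get_calibration(n))
print(robot.get_calibration("wrist"))
s=robot.state(); print(s)
E
```

```text
pics
scene {'K': array([[578.0096315 ,   0.        , 321.82051224],
       [  0.        , 578.0096315 , 246.78267383],
       [  0.        ,   0.        ,   1.        ]]), 'rvec': array([ 0.60497115, -2.70002305,  1.12366169]), 'tvec': array([483.55954644, 173.36963987, 965.9482208 ])}
top {'K': array([[453.44243582,   0.        , 320.7032752 ],
       [  0.        , 453.44243582, 239.51612188],
       [  0.        ,   0.        ,   1.        ]]), 'rvec': array([ 2.14412539, -2.08599861,  0.17239035]), 'tvec': array([  64.8803146 ,  519.97677317, 1003.97626234])}
{'K': array([[352.11545303,   0.        , 324.45167736],
       [  0.        , 352.11545303, 244.11570426],
       [  0.        ,   0.        ,   1.        ]]), 'T_tool_cam': array([[-4.42757821e-07, -9.66361540e-01, -2.57187430e-01,
         7.09181169e+01],
       [ 9.99999900e-01, -1.15697814e-04,  4.33003899e-04,
        -3.46255029e-01],
       [-4.48194338e-04, -2.57187404e-01,  9.66361443e-01,
        -1.61719878e+02],
       [ 0.00000000e+00,  0.00000000e+00,  0.00000000e+00,
         1.00000000e+00]])}
{'time_s': 0.1, 'qpos': array([-1.22608051e+00,  3.59432993e-01,  1.51134289e+00, -1.15865305e-05,
        1.27249330e+00, -1.15121580e-01]), 'dq': array([-0.00131069,  0.00050332, -0.00362783, -0.00099879, -0.00071483,
       -0.0002516 ]), 'joint_efforts': array([-1.04850700e-03, -5.16362822e+01, -2.71407813e+01,  6.76088850e-02,
        2.76968902e-02, -4.67321695e-05]), 'tcp_pos': array([ 266.04326263, -537.08454634,  221.88653093]), 'ee_rot': array([[ 8.96123209e-01,  4.43804982e-01, -5.76971143e-04],
       [ 4.43805320e-01, -8.96121845e-01,  1.57415795e-03],
       [ 1.81582694e-04, -1.66670233e-03, -9.99998595e-01]]), 'ft_force': array([0.63951084, 0.45527543, 0.47500779]), 'ft_torque': array([ 0.03428649, -0.0117124 , -0.07058852]), 'grip_force': 0.0, 'width': 87.89351442410498}
```

View pics/scene0.png

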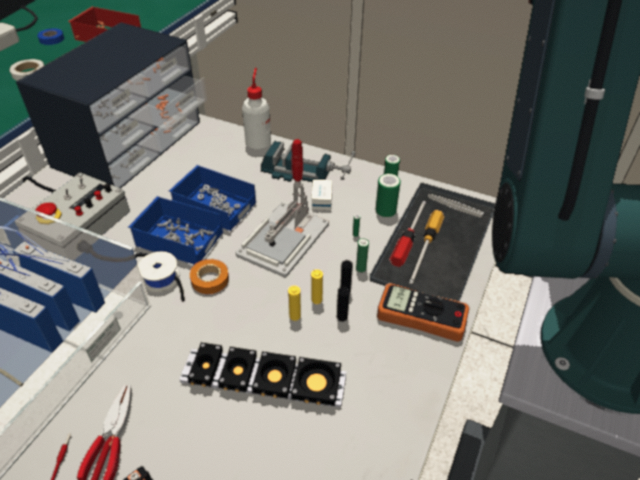

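View pics/top0.png

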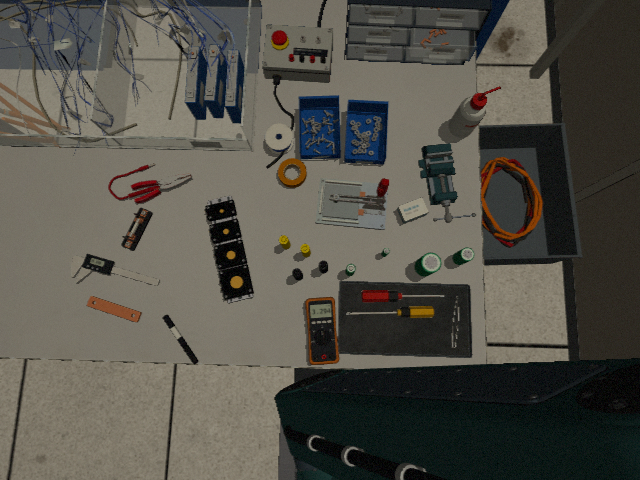

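Scene view: the rail is at (265,372), with bores growing to the right. The green cells are at (392,165), (388,195), (356,226) and (363,255), and yellow and black look-alikes stand near (295-345,290). In the top view the green cells are at (428,264), (463,256), (385,253) and (350,270); the nests are at (221,210), (226,231), (231,255) and (236,283).

```bash
cat > h.py <<'E'
import numpy as np, cv2
from plant import robot
def cam(n):
    c=robot.get_calibration(n); R=cv2.Rodrigues(c["rvec"])[0]; return c["K"],R,c["tvec"]
def cast(K,R,t,uv,z):
    C=-R.T@t; d=R.T@np.linalg.inv(K)@np.array([*uv,1.]); return C+d*(z-C[2])/d[2]
def wristcam():
    s=robot.state(); c=robot.get_calibration("wrist"); T=np.eye(4); T[:3,:3]=s["ee_rot"]; T[:3,3]=s["tcp_pos"]
    M=np.linalg.inv(T@c["T_tool_cam"]); return c["K"],M[:3,:3],M[:3,3]
E
cat > m.py <<'E'
from h import *
for n in ("top","scene"):
    f=np.load(n+"0.npz"); p,d=f["p"],f["d"]; K,R,t=cam(n)
    print(n,"C",(-R.T@t).round())
    hsv=cv2.cvtColor(p,cv2.COLOR_RGB2HSV)
    for nm,lo,hi,a in (("green",(45,90,30),(90,255,255),20),("brass",(15,100,120),(35,255,255),15),("dark",(0,0,0),(180,255,45),60)):
        m=cv2.inRange(hsv,lo,hi); 
        if nm=="dark": continue
        cs,_=cv2.findContours(m,cv2.RETR_EXTERNAL,cv2.CHAIN_APPROX_NONE)
        for c in cs:
            if cv2.contourArea(c)<a: continue
            x,y,w,h=cv2.boundingRect(c)
            if n=="top" and not(180<x<490 and 180<y<320): continue
            if n=="scene" and not(170<x<420 and 130<y<410): continue
            mm=np.zeros_like(m); cv2.drawContours(mm,[c],-1,255,-1); 
            vs,us=np.nonzero((mm>0)&(d>0)); dd=d[vs,us]
            P=(np.linalg.inv(K)@np.array([us*dd,vs*dd,dd])-t[:,None]).T@R
            u,v=x+w/2-.5,y+h/2-.5
            print(nm,(x,y,w,h),"zmax",np.percentile(P[:,2],95).round(),"mid",P.mean(0).round(),"cast15",cast(K,R,t,(u,v),15).round(1))
f=np.load("top0.npz")["p"]
cv2.imwrite("pics/crop0.png",cv2.resize(f[195:310,200:490,::-1],None,fx=2.75,fy=2.75,interpolation=cv2.INTER_CUBIC)[:600,:800])
E
python3 m.py
```

```text
top C [ 326.   54. 1083.]
green (415, 253, 26, 23) zmax 81.0 mid [ 458. -158.   62.] cast15 [ 471.9 -174.    15. ]
green (453, 249, 17, 15) zmax 70.0 mid [ 484. -240.   45.] cast15 [ 493.1 -253.2   15. ]
brass (411, 309, 23, 6) zmax 31.0 mid [ 360. -156.   28.] cast15 [ 360.6 -159.8   15. ]
brass (231, 276, 12, 12) zmax 20.0 mid [418. 277.  16.] cast15 [418.2 276.1  15. ]
brass (227, 251, 8, 8) zmax 19.0 mid [482. 295.  16.] cast15 [482.3 294.6  15. ]
brass (300, 244, 10, 9) zmax 74.0 mid [494. 115.  69.] cast15 [502.6 118.1  15. ]
brass (279, 235, 9, 9) zmax 74.0 mid [513. 165.  69.] cast15 [523.2 170.5  15. ]
scene C [210. 717. 799.]
green (357, 246, 10, 26) zmax 65.0 mid [446.  17.  37.] cast15 [452.8  -3.4  15. ]
green (354, 219, 5, 17) zmax 44.0 mid [492. -68.  26.] cast15 [495.6 -79.3  15. ]
green (377, 183, 22, 33) zmax 76.0 mid [ 460. -151.   43.] cast15 [ 469.  -187.7   15. ]
green (385, 161, 14, 14) zmax 67.0 mid [ 485. -241.   55.] cast15 [ 498.9 -293.7   15. ]
brass (306, 373, 21, 19) zmax 19.0 mid [415. 275.  16.] cast15 [415.8 274.5  15. ]
brass (267, 369, 15, 14) zmax 19.0 mid [480. 293.  17.] cast15 [480.3 292.2  15. ]
brass (233, 366, 10, 9) zmax 19.0 mid [536. 309.  17.] cast15 [537.1 308.1  15. ]
brass (202, 362, 8, 7) zmax 29.0 mid [586. 324.  18.] cast15 [587.8 321.9  15. ]
brass (288, 286, 12, 35) zmax 72.0 mid [507. 169.  45.] cast15 [519.3 148.3  15. ]
brass (311, 269, 12, 35) zmax 72.0 mid [489. 119.  45.] cast15 [499.9  95.3  15. ]
brass (195, 263, 27, 17) zmax 23.0 mid [696. 148.  20.] cast15 [695.4 148.3  15. ]
```

View pics/crop0.png

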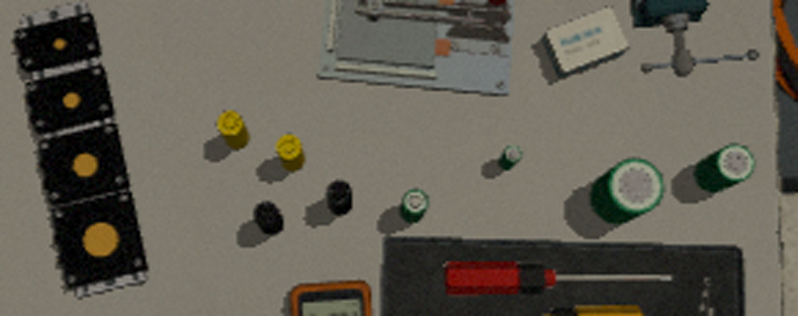

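The crop shows exactly four green cells with steel caps. In top-view pixels: cell_46 (432,263) is the thickest, cell_32 (468,254), cell_21 (350,268), and cell_14 (386,251) is the thinnest. The two yellow cells (284,241 and 305,249) and two black ones (298,274 and 323,266) are look-alikes to leave alone.

```bash
python3 - <<'E'
from h import *
K,R,t=cam("top")
for n,uv,z in (("46",(432,262.6),80),("32",(468.4,253.9),70),("14",(386.5,250.6),50),("21",(350.5,267.7),70),("handle",(382,186),205),("blk",(323,264),70),("blk",(297.5,272),70)):
    print(n,cast(K,R,t,uv,z).round(1))
E
python3 -m crank '[[[0,0,0],[0,0,0.1],1],[[0,0,0],[0,0,0.193],1],[[0,0,0],[0,0,0.193],1]]'
```

```text
46 [ 466.4 -170.1   80. ]
32 [ 489.7 -254.1   70. ]
14 [495.7 -73.1  50. ]
21 [451.4   9.9  70. ]
handle [601.5 -44.6 205. ]
blk [458.1  71.8  70. ]
blk [438.5 128.6  70. ]
time_s: 0.35
tcp_pos: [266.1, -537.3, 222.1]
ee_rot: [[0.965, 0.261, -0.0], [0.261, -0.965, 0.001], [-0.0, -0.001, -1.0]]
ft_force: [0.3, -0.2, 0.3]
width: 87.6
grip_force: 0.0
```

```bash
python3 -m crank '[[[24,-25,0],[0,0,0],1],[[48,-50,0],[0,0,0],1],[[72,-75,0],[0,0,0],1],[[96,-100,0],[0,0,0],1],[[120,-125,0],[0,0,0],1]]' >/dev/null
python3 -m crank '[[[24,-25,0],[0,0,0],1],[[48,-50,0],[0,0,0],1],[[72,-75,0],[0,0,0],1],[[96,-100,0],[0,0,0],1],[[120,-125,0],[0,0,0],1]]' >/dev/null
python3 -m crank '[[[24,-25,0],[0,0,0],1],[[49,-52,0],[0,0,0],1],[[49,-52,0],[0,0,0],1]]'
cat > w.py <<'E'
import sys
from h import *
K,R,t=wristcam(); s=robot.state(); p,d=robot.read_camera("wrist"); tag=sys.argv[1]
cv2.imwrite(f"pics/{tag}.png",p[:,:,::-1]); np.savez(tag+".npz",p=p,d=d,R=R,t=t,K=K,pos=s["tcp_pos"],rot=s["ee_rot"])
E
python3 w.py w1
```

```text
time_s: 1.43
tcp_pos: [467.2, -164.9, 222.6]
ee_rot: [[0.963, 0.271, 0.001], [0.271, -0.963, 0.003], [0.002, -0.002, -1.0]]
ft_force: [-0.4, 1.1, 0.2]
width: 87.7
grip_force: 0.0
```

View pics/w1.png

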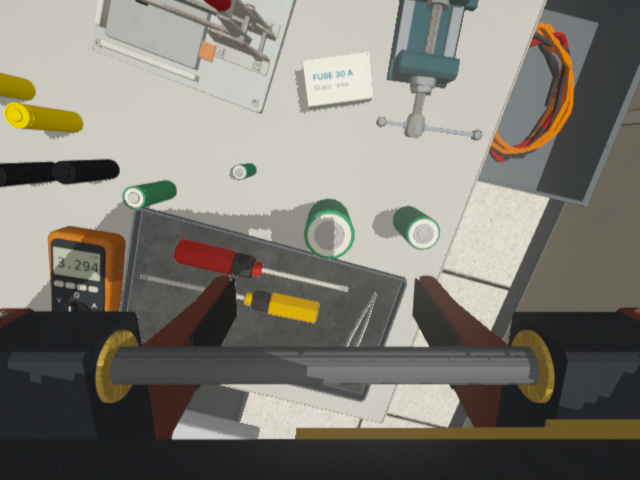

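The wrist view shows all four cells: 46 cap at (329,232), 32 at (423,232), 21 at (133,197), 14 at (239,172). They stand clear of each other, with the fingers to either side below.

```bash
cat > caps.py <<'E'
import sys
from h import *
f=np.load(sys.argv[1]+".npz"); p,d,R,t,K=[f[k] for k in "pdRtK"]
cells={"46":(46,80),"32":(32,70),"21":(21,70),"14":(14.5,50)}
v,u=np.mgrid[0:480,0:640]
P=(np.linalg.inv(K)@np.array([(u*d).ravel(),(v*d).ravel(),d.ravel()])-t[:,None]).T@R
Z=P[:,2].reshape(480,640)
for a in sys.argv[2:]:
    n,x,y=a.split(","); D,h=cells[n]
    m=((abs(Z-h)<5)&(d>0)&(np.hypot(u-int(x),v-int(y))<35)).astype(np.uint8)
    cs,_=cv2.findContours(m,cv2.RETR_EXTERNAL,cv2.CHAIN_APPROX_NONE)
    c=max(cs,key=cv2.contourArea); (cu,cv_),r=cv2.minEnclosingCircle(c); M=cv2.moments(c)
    q=cast(K,R,t,(cu,cv_),h); q2=cast(K,R,t,(M["m10"]/M["m00"],M["m01"]/M["m00"]),h)
    depth=(R@q+t)[2]
    print(n,"px",round(cu,1),round(cv_,1),"dia",round(2*r*depth/K[0,0],1),"zmed",np.median(Z[m>0]).round(1),"world",q.round(1),q2.round(1),"tool",(f["rot"].T@(q2-f["pos"])).round(1))
E
python3 caps.py w1 46,329,232 32,423,232 21,133,197 14,239,172
```

```text
46 px 329.0 234.5 dia 45.2 zmed 79.2 world [ 467.1 -168.4   80. ] [ 467.2 -168.3   80. ] tool [ -1.2   3.6 142.6]
32 px 422.5 233.0 dia 32.2 zmed 69.2 world [ 489.5 -251.2   70. ] [ 489.4 -251.2   70. ] tool [ -2.3  89.4 152.4]
21 px 134.7 197.8 dia 23.8 zmed 69.5 world [450.2   7.1  70. ] [450.5   7.2  70. ] tool [  30.3 -169.9  153.1]
14 px 239.5 172.1 dia 14.5 zmed 49.1 world [495.3 -73.9  50. ] [495.3 -74.   50. ] tool [ 51.3 -79.5 172.9]
```

```bash
python3 -m crank '[[[-1,4,20],[0,0,0],0.55],[[-1,4,52],[0,0,0],0.55],[[-1,4,84],[0,0,0],0.55],[[-1,4,116],[0,0,0],0.55],[[-1,4,140],[0,0,0],0.55]]' 25
python3 -m crank '[[[0,0,20],[0,0,0],0.55],[[0,0,40],[0,0,0],0.55],[[0,0,56],[0,0,0],0.55],[[0,0,56],[0,0,0],0.55]]'
```

```text
time_s: 1.9
tcp_pos: [464.0, -175.0, 80.5]
ee_rot: [[0.964, 0.265, -0.002], [0.265, -0.964, 0.0], [-0.002, -0.001, -1.0]]
ft_force: [-0.0, 0.5, 0.9]
width: 68.0
grip_force: 0.0
time_s: 2.23
tcp_pos: [462.9, -174.4, 24.0]
ee_rot: [[0.964, 0.264, -0.005], [0.265, -0.964, 0.002], [-0.004, -0.004, -1.0]]
ft_force: [-0.6, 0.1, 0.1]
width: 68.0
grip_force: 0.0
```

```bash
python3 -m crank '[[[0,0,0],[0,0,0],0.55],[[0,0,0],[0,0,0],0.55]]'; python3 w.py w2; python3 -c "
from plant import robot
s=robot.state();print(s['tcp_pos'],s['time_s'])"; python3 caps.py w2 46,325,150
```

```text
time_s: 2.4
tcp_pos: [465.7, -175.2, 27.3]
ee_rot: [[0.965, 0.264, 0.001], [0.264, -0.965, -0.0], [0.0, 0.0, -1.0]]
ft_force: [0.9, 0.1, 0.2]
width: 68.2
grip_force: 0.0
[ 466.07156382 -175.16232709   27.62074408] 2.45Traceback (most recent call last):
  File "caps.py", line 12, in <module>
    c=max(cs,key=cv2.contourArea); (cu,cv_),r=cv2.minEnclosingCircle(c); M=cv2.moments(c)
ValueError: max() iterable argument is empty
```

View pics/w2.png

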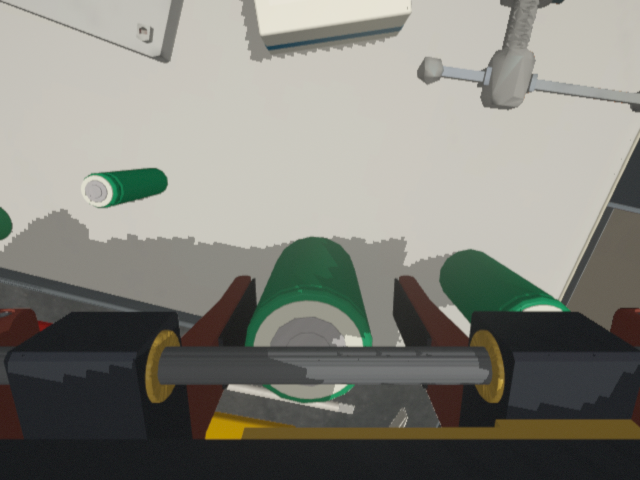

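Cell 46 sits between the fingers at about (311,350), roughly 15 px left of the centre line, so I'll re-centre before closing.

```bash
python3 - <<'E'
from h import *
f=np.load("w2.npz"); q=cast(f["K"],f["R"],f["t"],(311,350),80); print(q, f["rot"].T@(q-f["pos"]))
E
python3 -m crank '[[[0,-3,0],[0,0,0],0.55],[[1,-5,0],[0,0,0],0.55],[[1,-5,0],[0,0,0],0.55],[[1,-5,0],[0,0,0],0.55],[[1,-5,0],[0,0,0],0.55]]'
```

```text
[ 467.85396654 -169.20385291   80.        ] [  3.68847619  -5.13913582 -52.72031599]
time_s: 2.87
tcp_pos: [465.4, -169.1, 27.0]
ee_rot: [[0.964, 0.264, 0.001], [0.264, -0.964, -0.0], [0.0, 0.0, -1.0]]
ft_force: [1.0, -0.4, -0.4]
width: 68.1
grip_force: 0.0
```

```bash
python3 -m crank '[[[2,0.5,0],[0,0,0],0.5],[[2,0.5,0],[0,0,0],0.2],[[2,0.5,0],[0,0,0],-0.2],[[2,0.5,0],[0,0,0],-0.2],[[2,0.5,0],[0,0,0],-0.2]]' 25
python3 -m crank '[[[0,0,0],[0,0,0],-0.2],[[0,0,0],[0,0,0],-0.2],[[0,0,-10],[0,0,0],-0.2],[[0,0,-20],[0,0,0],-0.2]]'
```

```text
time_s: 3.28
tcp_pos: [467.2, -169.1, 26.6]
ee_rot: [[0.965, 0.264, -0.0], [0.264, -0.965, 0.0], [-0.0, -0.0, -1.0]]
ft_force: [0.6, 0.4, -0.3]
width: 45.7
grip_force: 25.0
time_s: 3.62
tcp_pos: [466.2, -168.7, 46.7]
ee_rot: [[0.965, 0.264, -0.002], [0.264, -0.965, 0.001], [-0.002, -0.002, -1.0]]
ft_force: [0.3, -0.4, -3.9]
width: 45.5
grip_force: 25.0
```

```bash
python3 -m crank '[[[0,0,-25],[0,0,0],-0.2],[[0,0,-55],[0,0,0],-0.2],[[0,0,-85],[0,0,0],-0.2],[[2,-25,-110],[0,0,0],-0.2],[[4,-55,-125],[0,0,0],-0.2]]' >/dev/null
python3 -m crank '[[[2,-35,-8],[0,0,0],-0.2],[[4,-70,-16],[0,0,0],-0.2],[[6,-105,-24],[0,0,0],-0.2],[[8,-140,-28],[0,0,0],-0.2],[[10,-175,-28],[0,0,0],-0.2]]' >/dev/null
python3 -m crank '[[[2,-35,0],[0,0,0],-0.2],[[4,-70,0],[0,0,0],-0.2],[[6,-105,0],[0,0,0],-0.2],[[8,-140,0],[0,0,0],-0.2],[[10,-175,0],[0,0,0],-0.2]]'
python3 -m crank '[[[1,-25,0],[0,0,0],-0.2],[[2,-37,0],[0,0,0],-0.2],[[2,-37,0],[0,0,0],-0.2],[[2,-37,0],[0,0,0],-0.2],[[2,-37,0],[0,0,0],-0.2]]' >/dev/null
python3 -m crank '[[[0,0,0],[0,0,0],-0.2],[[0,0,0],[0,0,0],-0.2]]'
python3 w.py w3
```

```text
time_s: 4.87
tcp_pos: [382.5, 229.3, 200.7]
ee_rot: [[0.965, 0.264, 0.001], [0.264, -0.965, 0.0], [0.001, -0.0, -1.0]]
ft_force: [0.6, 0.8, -4.2]
width: 45.8
grip_force: 25.0
time_s: 5.45
tcp_pos: [375.9, 263.1, 199.8]
ee_rot: [[0.965, 0.262, -0.0], [0.262, -0.965, -0.0], [-0.0, 0.0, -1.0]]
ft_force: [0.2, -0.3, -3.8]
width: 45.9
grip_force: 25.0
```

View pics/w3.png

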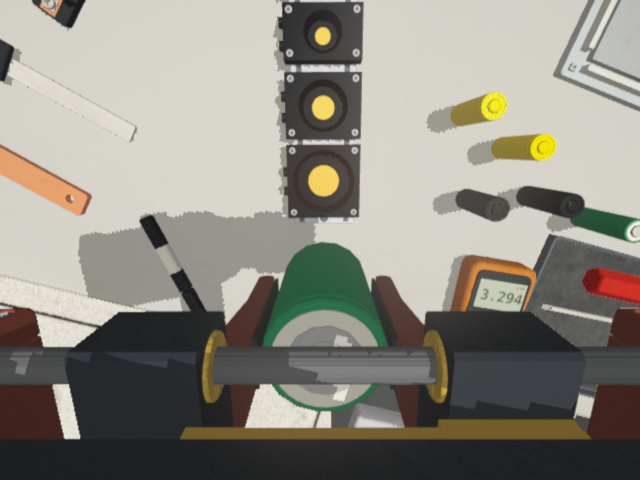

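Nests 46, 32 and 21 show at (323,181), (323,106) and (323,36). Cell 46 is held upright, with its cap around (328,360).

```bash
cat > nests.py <<'E'
import sys
from h import *
f=np.load(sys.argv[1]+".npz"); p,K,R,t=[f[k] for k in "pKRt"]
m=cv2.inRange(cv2.cvtColor(p,cv2.COLOR_RGB2HSV),(15,100,120),(35,255,255))
cs,_=cv2.findContours(m,cv2.RETR_EXTERNAL,cv2.CHAIN_APPROX_NONE)
x0,x1=map(int,sys.argv[2:4])
for c in cs:
    if cv2.contourArea(c)<60: continue
    M=cv2.moments(c); uv=(M["m10"]/M["m00"],M["m01"]/M["m00"])
    if not(x0<uv[0]<x1 and uv[1]<300): continue
    q=cast(K,R,t,uv,15); print(np.round(uv,1),"dia",(np.sqrt(4*M["m00"]/np.pi)*(R@q+t)[2]/K[0,0]).round(1),"world",q.round(1),"tool",(f["rot"].T@(q-f["pos"])).round(1))
for a in sys.argv[4:]:
    uv=np.array(a.split(",")[:2],float); zt=float(a.split(",")[2]); q=cast(K,R,t,uv,f["pos"][2]-zt); print("cap tool",(f["rot"].T@(q-f["pos"])).round(1))
E
python3 nests.py w3 290,360 2>/dev/null || python3 nests.py w3 290 360 329,360,-53
```

```text
[323.1 180.3] dia 30.1 world [416.7 275.9  15. ] tool [ 42.8  -1.6 184.8]
[322.8 107.1] dia 21.7 world [481.  293.6  15. ] tool [109.4  -1.9 184.8]
[322.4  35.6] dia 14.7 world [537.9 309.3  15. ] tool [168.5  -2.2 184.8]
cap tool [ -0.1   1.1 -53. ]
```

```bash
python3 -m crank '[[[25,-1,0],[0,0,0],-0.2],[[43,-2,20],[0,0,0],-0.2],[[43,-2,55],[0,0,0],-0.2],[[43,-2,90],[0,0,0],-0.2],[[43,-2,115],[0,0,0],-0.2]]'>/dev/null
python3 -m crank '[[[0,0,12],[0,0,0],-0.2],[[0,0,18],[0,0,0],-0.2],[[0,0,18],[0,0,0],-0.2],[[0,0,18],[0,0,0],-0.2],[[0,0,18],[0,0,0],-0.2]]'
```

```text
time_s: 6.33
tcp_pos: [417.9, 277.7, 67.8]
ee_rot: [[0.965, 0.263, 0.002], [0.263, -0.965, 0.001], [0.002, -0.001, -1.0]]
ft_force: [0.8, -0.5, -3.0]
width: 45.7
grip_force: 25.0
```

```bash
python3 -m crank '[[[-1,1,0],[0,0,0],-0.2],[[-1,1,6],[0,0,0],-0.2],[[-1,1,12],[0,0,0],-0.2],[[-1,1,17],[0,0,0],-0.2],[[-1,1,17],[0,0,0],-0.2]]'
python3 -m crank '[[[0,0,3],[0,0,0],-0.2],[[0,0,6],[0,0,0],-0.2],[[0,0,8],[0,0,0],-0.2],[[0,0,8],[0,0,0],-0.2],[[0,0,8],[0,0,0],-0.2]]'
```

```text
time_s: 6.75
tcp_pos: [415.2, 275.8, 48.7]
ee_rot: [[0.965, 0.264, -0.002], [0.264, -0.965, -0.001], [-0.002, 0.0, -1.0]]
ft_force: [0.3, -0.3, -4.2]
width: 45.4
grip_force: 25.0
time_s: 7.17
tcp_pos: [416.0, 276.1, 41.6]
ee_rot: [[0.965, 0.264, -0.0], [0.264, -0.965, 0.0], [0.0, -0.0, -1.0]]
ft_force: [0.6, 0.0, -4.0]
width: 45.6
grip_force: 25.0
```

```bash
for i in 1 2; do python3 -m crank '[[[0,0,0.7],[0,0,0],-0.2],[[0,0,0.7],[0,0,0],-0.2],[[0,0,0.7],[0,0,0],-0.2]]' | egrep 'tcp|ft'; done
```

```text
tcp_pos: [416.1, 276.2, 41.5]
ft_force: [-0.7, -1.0, 4.6]
tcp_pos: [416.1, 276.2, 41.4]
ft_force: [-3.7, -0.8, 13.6]
```

```bash
python3 -m crank '[[[0,0,-1],[0,0,0],0],[[0,0,-1],[0,0,0],0.4],[[0,0,-1],[0,0,0],0.4],[[0,0,-1],[0,0,0],0.4],[[0,0,-1],[0,0,0],0.4]]'
python3 -m crank '[[[0,0,-15],[0,0,0],0.4],[[0,0,-40],[0,0,0],0.4],[[0,0,-75],[0,0,0],0.4],[[0,0,-105],[0,0,0],0.4],[[-5,30,-115],[0,0,0],0.4]]' >/dev/null
python3 -m crank '[[[-5,35,0],[0,0,0],0.4],[[-10,70,0],[0,0,0],0.4],[[-15,105,0],[0,0,0],0.4],[[-20,140,0],[0,0,0],0.4],[[-25,175,0],[0,0,0],0.2]]' >/dev/null
python3 -m crank '[[[-4,35,0],[0,0,0],0.2],[[-8,64,0],[0,0,0],0.1],[[-8,64,0],[0,0,0],0.1],[[-8,64,0],[0,0,0],0.1],[[-8,64,0],[0,0,0],0.1]]' >/dev/null
python3 -m crank '[[[0,0,0],[0,0,0],0.1],[[0,0,0],[0,0,0],0.1]]'
python3 w.py w4;  python3 - <<'E'
from h import *
f=np.load("w4.npz")
for w in ([450.5,6.4,70],[495.3,-74.8,50]):
    c=f["K"]@(f["R"]@np.array(w)+f["t"]); print(c[:2]/c[2])
E
```

```text
time_s: 8.08
tcp_pos: [416.1, 276.2, 41.2]
ee_rot: [[0.965, 0.264, 0.0], [0.264, -0.965, 0.0], [0.0, -0.0, -1.0]]
ft_force: [0.1, 0.3, -0.3]
width: 60.9
grip_force: 0.0
time_s: 9.5
tcp_pos: [449.9, 7.8, 156.2]
ee_rot: [[0.964, 0.265, -0.0], [0.265, -0.964, 0.0], [-0.0, -0.001, -1.0]]
ft_force: [-0.7, 0.0, 0.4]
width: 48.5
grip_force: 0.0
[327.17422172 250.25038532]
[444.01455629 216.12800789]
```

View pics/w4.png

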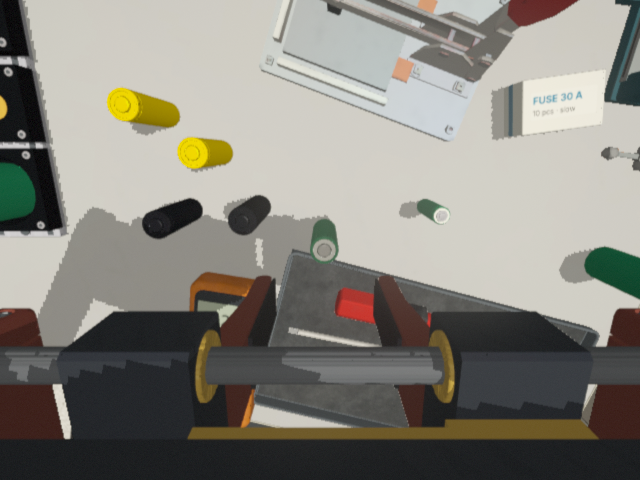

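Green cell_21 has its cap at (324,250), below the gripper and green, not one of the black pair at (170,218) and (250,213). Cell_14's cap is at (441,215). Cell 46 stands in its nest on the left.

```bash
python3 caps.py w4 21,324,250 14,441,215
```

```text
21 px 323.8 249.2 dia 21.2 zmed 69.6 world [450.6   9.   70. ] [450.6   8.9  70. ] tool [ 1.  -0.8 86.2]
14 px 440.1 215.0 dia 14.4 zmed 49.1 world [495.3 -71.6  50. ] [495.2 -71.8  50. ] tool [ 22.6  88.8 106.1]
```

```bash
python3 -m crank '[[[1,-1,25],[0,0,0],0.1],[[1,-1,55],[0,0,0],0.1],[[1,-1,85],[0,0,0],0.1],[[1,-1,110],[0,0,0],0.1],[[1,-1,122],[0,0,0],0.1]]' 15 >/dev/null
python3 -m crank '[[[0,0,6],[0,0,0],0.1],[[0,0,9],[0,0,0],0.1],[[0,0,9],[0,0,0],0.1],[[0,0,9],[0,0,0],0.1],[[0,0,9],[0,0,0],0.1]]'
```

```text
time_s: 10.38
tcp_pos: [451.9, 7.9, 26.2]
ee_rot: [[0.965, 0.264, 0.002], [0.264, -0.965, -0.0], [0.002, 0.001, -1.0]]
ft_force: [0.4, 0.8, 0.3]
width: 48.5
grip_force: 0.0
```

```bash
python3 -m crank '[[[-1,-1,0],[0,0,0],0.1],[[-1,-1,0],[0,0,0],0.1],[[-1,-1,0],[0,0,0],-0.2],[[-1,-1,0],[0,0,0],-0.5],[[-1,-1,0],[0,0,0],-0.8]]' | grep tcp
python3 -m crank '[[[0,0,0],[0,0,0],-0.8],[[0,0,0],[0,0,0],-0.8],[[0,0,0],[0,0,0],-0.8],[[0,0,0],[0,0,0],-0.8]]'
```

```text
tcp_pos: [449.8, 8.5, 25.4]
time_s: 11.13
tcp_pos: [449.8, 8.5, 25.3]
ee_rot: [[0.965, 0.264, -0.0], [0.264, -0.965, 0.0], [-0.0, -0.0, -1.0]]
ft_force: [0.6, -0.2, 0.0]
width: 21.3
grip_force: 15.0
```

```bash
python3 -m crank '[[[0,0,-15],[0,0,0],-0.8],[[0,0,-45],[0,0,0],-0.8],[[0,0,-80],[0,0,0],-0.8],[[0,0,-115],[0,0,0],-0.8],[[5,-12,-140],[0,0,0],-0.8]]' >/dev/null
python3 -m crank '[[[14,-32,0],[0,0,0],-0.8],[[28,-64,-5],[0,0,0],-0.8],[[42,-96,-5],[0,0,0],-0.8],[[56,-128,-5],[0,0,0],-0.8],[[70,-160,-5],[0,0,0],-0.8]]' >/dev/null
python3 -m crank '[[[14,-32,0],[0,0,0],-0.8],[[28,-64,0],[0,0,0],-0.8],[[45,-95,0],[0,0,0],-0.8],[[45,-95,0],[0,0,0],-0.8],[[45,-95,0],[0,0,0],-0.8]]' >/dev/null
python3 -m crank '[[[0,0,0],[0,0,0],-0.8],[[0,0,0],[0,0,0],-0.8],[[0,0,0],[0,0,0],-0.8]]'
python3 w.py w5; python3 nests.py w5 250 400
```

```text
time_s: 12.63
tcp_pos: [494.7, 296.4, 170.2]
ee_rot: [[0.965, 0.262, -0.001], [0.262, -0.965, -0.0], [-0.001, 0.0, -1.0]]
ft_force: [-0.0, -1.1, -0.9]
width: 21.0
grip_force: 15.0
[324.3 244.5] dia 19.8 world [481.  293.2  15. ] tool [-13.9  -0.5 155.2]
[323.4 180.3] dia 14.0 world [537.8 309.4  15. ] tool [ 45.2  -1.3 155.1]
[323.2 117.9] dia 9.9 world [588.3 323.3  15. ] tool [ 97.6  -1.4 155.1]
```

View pics/w5.png

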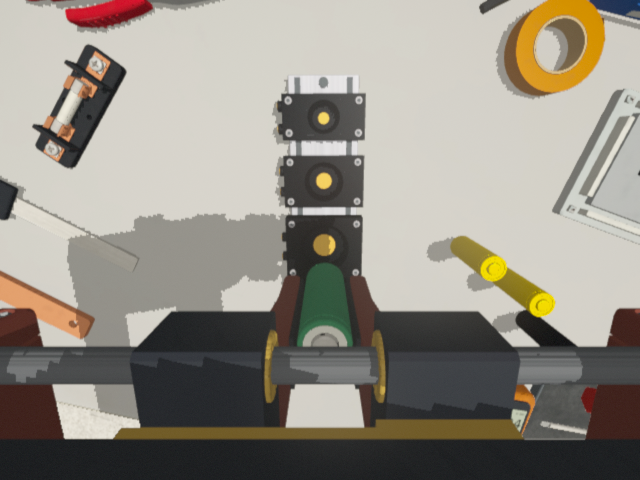

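Cell_21 is held upright at (325,330). Nests 32, 21 and 14 are at (324,244), (323,180) and (323,118).

```bash
python3 -m crank '[[[25,-1,0],[0,0,0],-0.8],[[44,-1,20],[0,0,0],-0.8],[[44,-1,55],[0,0,0],-0.8],[[44,-1,85],[0,0,0],-0.8],[[44,-1,100],[0,0,0],-0.8]]'>/dev/null
python3 -m crank '[[[0,0,6],[0,0,0],-0.8],[[0,0,10],[0,0,0],-0.8],[[0,0,10],[0,0,0],-0.8],[[0,0,10],[0,0,0],-0.8],[[0,0,10],[0,0,0],-0.8]]'
```

```text
time_s: 13.52
tcp_pos: [538.4, 310.7, 61.9]
ee_rot: [[0.965, 0.264, 0.002], [0.264, -0.965, 0.001], [0.003, -0.0, -1.0]]
ft_force: [-0.1, -0.1, -0.8]
width: 20.9
grip_force: 15.0
```

```bash
python3 -m crank '[[[-1,1,0],[0,0,0],-0.8],[[-1,1,0],[0,0,0],-0.8],[[-1,1,6],[0,0,0],-0.8],[[-1,1,12],[0,0,0],-0.8],[[-1,1,16],[0,0,0],-0.8]]' | egrep 'tcp|ft'
python3 -m crank '[[[0,0,0],[0,0,0],-0.8],[[0,0,0],[0,0,0],-0.8],[[0,0,2],[0,0,0],-0.8],[[0,0,2],[0,0,0],-0.8],[[0,0,2],[0,0,0],-0.8]]' | egrep 'tcp|ft'
```

```text
tcp_pos: [536.2, 309.0, 43.5]
ft_force: [0.1, -0.4, 0.1]
tcp_pos: [536.6, 309.1, 42.3]
ft_force: [-0.1, -0.1, -0.8]
```

```bash
for i in 1; do python3 -m crank '[[[0,0,0.7],[0,0,0],-0.8],[[0,0,1.4],[0,0,0],-0.8],[[0,0,1.4],[0,0,0],-0.8],[[0,0,1.4],[0,0,0],-0.8]]' | egrep 'tcp|ft'; done
python3 -m crank '[[[0,0,0.7],[0,0,0],-0.8],[[0,0,0.7],[0,0,0],-0.8],[[0,0,0.7],[0,0,0],-0.8]]' | egrep 'tcp|ft'
python3 -m crank '[[[0,0,0.7],[0,0,0],-0.8],[[0,0,0.7],[0,0,0],-0.8],[[0,0,0.7],[0,0,0],-0.8]]' | egrep 'tcp|ft'
```

```text
tcp_pos: [536.6, 309.1, 40.9]
ft_force: [-0.2, 0.1, -0.3]
tcp_pos: [536.7, 309.1, 40.3]
ft_force: [-0.3, 0.7, -0.2]
tcp_pos: [536.8, 309.2, 40.3]
ft_force: [-1.6, -1.1, 5.1]
```

```bash
python3 -m crank '[[[0,0,-0.7],[0,0,0],-0.3],[[0,0,-0.7],[0,0,0],0],[[0,0,-0.7],[0,0,0],0],[[0,0,-0.7],[0,0,0],0],[[0,0,-0.7],[0,0,0],0]]' 12
python3 -m crank '[[[0,0,-10],[0,0,0],0],[[0,0,-35],[0,0,0],0],[[0,0,-70],[0,0,0],0],[[0,0,-100],[0,0,0],0],[[0,0,-110],[0,0,0],0]]' 
python3 - <<'E'
from h import *
for n in ("top","scene"):
    f=np.load(n+"0.npz"); d=f["d"]; K,R,t=cam(n); v,u=np.mgrid[0:480,0:640]
    P=(np.linalg.inv(K)@np.array([(u*d).ravel(),(v*d).ravel(),d.ravel()])-t[:,None]).T@R
    ax=np.array([.965,.264]);ay=np.array([.264,-.965]); r=P[:,:2]-[495.2,-72]
    X=r@ax;Y=r@ay; ok=(d.ravel()>0)
    for a in range(30,160,10):
        k=ok&(X>=a)&(X<a+10)&(abs(Y)<90)&(P[:,2]<230)&(P[:,2]>-5)
        if k.sum(): i=np.argmax(np.where(k,P[:,2],-99)); print(n,a,P[i].round(),"Y",Y[i].round())
E
```

```text
time_s: 15.6
tcp_pos: [536.5, 309.0, 40.0]
ee_rot: [[0.965, 0.264, -0.0], [0.264, -0.965, -0.0], [-0.0, -0.0, -1.0]]
ft_force: [-0.5, -0.4, 0.3]
width: 43.7
grip_force: 0.0
time_s: 16.02
tcp_pos: [539.1, 310.3, 155.5]
ee_rot: [[0.965, 0.264, 0.007], [0.264, -0.965, 0.003], [0.007, -0.001, -1.0]]
ft_force: [-0.2, -0.3, 0.1]
width: 43.7
grip_force: 0.0
top 30 [534. -94.   8.] Y 31.0
top 40 [525. -22.   7.] Y -41.0
top 50 [557. -71.  14.] Y 16.0
top 60 [ 575. -118.   34.] Y 66.0
top 70 [ 582. -123.   35.] Y 72.0
top 80 [ 595. -133.   35.] Y 85.0
top 90 [ 602. -109.   34.] Y 64.0
top 100 [603. -51. 200.] Y 8.0
top 110 [611. -48. 207.] Y 8.0
top 120 [614. -48. 206.] Y 9.0
top 130 [623. -33.  64.] Y -4.0
top 140 [618.  46.  77.] Y -82.0
top 150 [620.  46.  76.] Y -81.0
scene 30 [519. -29.   5.] Y -35.0
scene 40 [ 554. -103.    5.] Y 46.0
scene 50 [ 569. -116.   19.] Y 63.0
scene 60 [ 580. -119.   35.] Y 68.0
scene 70 [ 583. -112.   34.] Y 61.0
scene 80 [ 602. -122.   35.] Y 77.0
scene 90 [597. -65.  56.] Y 21.0
scene 100 [603. -56. 202.] Y 13.0
scene 110 [609. -44. 205.] Y 4.0
scene 120 [614. -50. 204.] Y 10.0
scene 130 [622. -32.  64.] Y -5.0
scene 140 [615.  51.  81.] Y -87.0
scene 150 [619.  49.  78.] Y -84.0
```

```bash
python3 -m crank '[[[-14,34,0],[0,0,0],0],[[-28,68,0],[0,0,0],0],[[-42,102,0],[0,0,0],0],[[-56,136,0],[0,0,0],0],[[-70,170,0],[0,0,0],0]]' >/dev/null
python3 -m crank '[[[-14,34,0],[0,0,0],0],[[-28,68,0],[0,0,0],0],[[-42,102,0],[0,0,0],0],[[-56,136,0],[0,0,0],0],[[-70,170,0],[0,0,0],0]]' >/dev/null
python3 -m crank '[[[-1,17,0],[0,0,-0.12],0],[[-1,17,0],[0,0,-0.24],0],[[-1,17,0],[0,0,-0.36],0],[[-1,17,0],[0,0,-0.48],0],[[-1,17,0],[0,0,-0.6],0]]' >/dev/null
python3 -m crank '[[[0,0,0],[0,0,0],0],[[0,0,0],[0,0,0],0],[[0,0,0],[0,0,0],0],[[0,0,0],[0,0,0],0],[[0,0,0],[0,0,0],0]]'
python3 w.py w6; python3 - <<'E'
from h import *
f=np.load("w6.npz")
c=f["K"]@(f["R"]@np.array([495.2,-72,50])+f["t"]); print(c[:2]/c[2])
E
```

```text
time_s: 17.68
tcp_pos: [494.6, -72.4, 150.2]
ee_rot: [[0.648, 0.761, -0.0], [0.761, -0.648, 0.0], [0.0, -0.0, -1.0]]
ft_force: [0.3, -0.8, -0.3]
width: 43.7
grip_force: 0.0
[324.54427893 244.8492259 ]
```

View pics/w6.png

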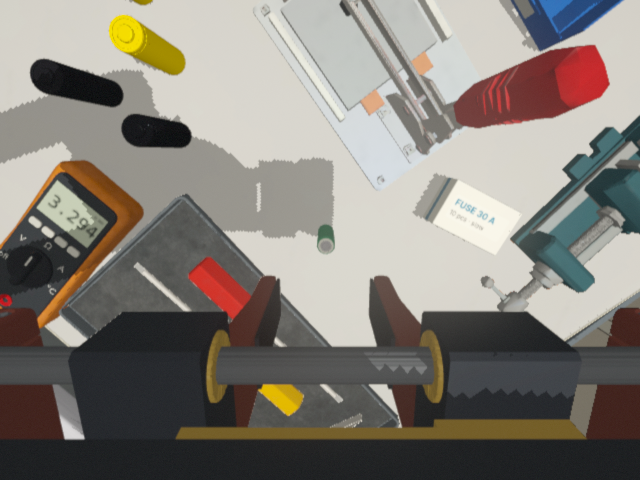

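Cell_14's cap is at (326,245), on the gripper's centre line, and the red handle at (560,85) is well to the side.

```bash
python3 caps.py w6 14,326,245
python3 -m crank '[[[0,0,25],[0,0,0],0],[[0,0,55],[0,0,0],0],[[0,0,85],[0,0,0],0],[[0,0,110],[0,0,0],0],[[0,0,120],[0,0,0],0]]' 12 >/dev/null
python3 -m crank '[[[0,0,5],[0,0,0],0],[[0,0,7],[0,0,0],0],[[0,0,7],[0,0,0],0],[[0,0,7],[0,0,0],0],[[0,0,7],[0,0,0],0]]'
```

```text
14 px 325.5 245.0 dia 13.9 zmed 49.1 world [495.7 -72.6  50. ] [495.7 -72.5  50. ] tool [  0.6   0.9 100.2]
time_s: 18.57
tcp_pos: [495.8, -72.7, 24.4]
ee_rot: [[0.647, 0.762, 0.002], [0.762, -0.647, -0.001], [0.001, 0.002, -1.0]]
ft_force: [-0.7, 0.0, -0.5]
width: 44.0
grip_force: 0.0
```

```bash
python3 -m crank '[[[0.5,0.7,0],[0,0,0],0],[[0.5,0.7,0],[0,0,0],0],[[0.5,0.7,0],[0,0,0],-0.3],[[0.5,0.7,0],[0,0,0],-0.6],[[0.5,0.7,0],[0,0,0],-0.8]]' 12 | grep tcp
python3 -m crank '[[[0,0,0],[0,0,0],-0.9],[[0,0,0],[0,0,0],-0.9],[[0,0,0],[0,0,0],-0.9],[[0,0,0],[0,0,0],-0.9],[[0,0,0],[0,0,0],-0.9]]'
```

```text
tcp_pos: [495.5, -72.5, 23.3]
time_s: 19.4
tcp_pos: [495.5, -72.6, 23.2]
ee_rot: [[0.647, 0.762, -0.0], [0.762, -0.647, 0.0], [0.0, -0.0, -1.0]]
ft_force: [-0.7, -0.2, -0.1]
width: 14.0
grip_force: 12.0
```

```bash
python3 -m crank '[[[0,0,-15],[0,0,0],-0.9],[[0,0,-45],[0,0,0],-0.9],[[0,0,-80],[0,0,0],-0.9],[[0,0,-115],[0,0,0],-0.9],[[0,0,-147],[0,0,0],-0.9]]' >/dev/null
python3 -m crank '[[[0,0,0],[0,0,0.12],-0.9],[[0,0,0],[0,0,0.24],-0.9],[[0,0,0],[0,0,0.36],-0.9],[[0,0,0],[0,0,0.48],-0.9],[[0,0,0],[0,0,0.6],-0.9]]' >/dev/null
python3 -m crank '[[[10,-25,0],[0,0,0],-0.9],[[24,-59,0],[0,0,0],-0.9],[[38,-93,0],[0,0,0],-0.9],[[52,-127,0],[0,0,0],-0.9],[[66,-161,0],[0,0,0],-0.9]]' >/dev/null
python3 -m crank '[[[14,-34,0],[0,0,0],-0.9],[[28,-68,0],[0,0,0],-0.9],[[42,-102,0],[0,0,0],-0.9],[[56,-136,0],[0,0,0],-0.9],[[70,-165,0],[0,0,0],-0.9]]' >/dev/null
python3 -m crank '[[[10,-25,0],[0,0,0],-0.9],[[13,-31,0],[0,0,0],-0.9],[[13,-31,0],[0,0,0],-0.9],[[13,-31,0],[0,0,0],-0.9],[[13,-31,0],[0,0,0],-0.9]]' >/dev/null
python3 -m crank '[[[0,0,0],[0,0,0],-0.9],[[0,0,0],[0,0,0],-0.9]]'
python3 w.py w7; python3 nests.py w7 250 400
```

```text
time_s: 21.65
tcp_pos: [545.1, 309.7, 170.3]
ee_rot: [[0.965, 0.262, -0.0], [0.262, -0.965, -0.0], [-0.0, 0.0, -1.0]]
ft_force: [-0.1, -0.9, 0.5]
width: 13.9
grip_force: 12.0
[322.9 180.2] dia 9.6 world [588.3 323.2  15. ] tool [ 45.3  -1.8 155.3]
```

View pics/w7.png

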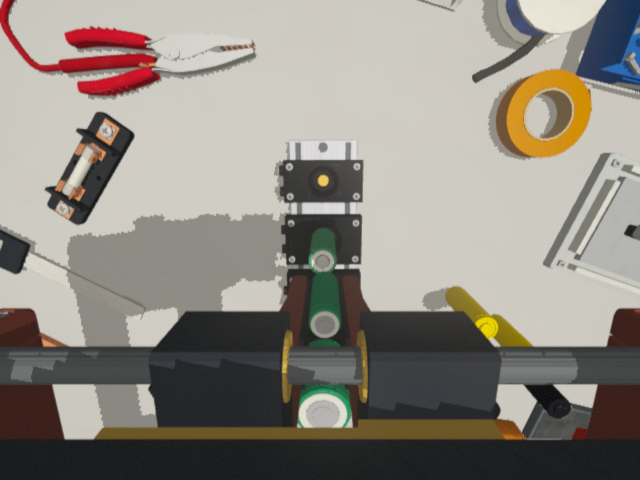

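The nest_14 bore is clear at (323,180). Cell_21 stands seated at (322,261), cell_14 is held at (324,323), and cell_46 is seated at (323,412).

```bash
python3 -m crank '[[[25,-1,0],[0,0,0],-0.9],[[44.5,-1.5,20],[0,0,0],-0.9],[[44.5,-1.5,55],[0,0,0],-0.9],[[44.5,-1.5,85],[0,0,0],-0.9],[[44.5,-1.5,112],[0,0,0],-0.9]]'>/dev/null
python3 -m crank '[[[0,0,0],[0,0,0],-0.9],[[0,0,0],[0,0,0],-0.9],[[0,0,0],[0,0,0],-0.9],[[0,0,0],[0,0,0],-0.9],[[0,0,0],[0,0,0],-0.9]]'
```

```text
time_s: 22.53
tcp_pos: [589.2, 324.9, 60.6]
ee_rot: [[0.965, 0.264, 0.003], [0.264, -0.965, 0.002], [0.004, -0.001, -1.0]]
ft_force: [-0.3, 0.5, -0.8]
width: 13.9
grip_force: 12.0
```

```bash
python3 -m crank '[[[0,1,0],[0,0,0],-0.9],[[0,1,0],[0,0,0],-0.9],[[0,1,0],[0,0,0],-0.9],[[0,1,0],[0,0,0],-0.9],[[0,1,0],[0,0,0],-0.9]]'
```

```text
time_s: 22.95
tcp_pos: [587.9, 323.4, 58.3]
ee_rot: [[0.965, 0.264, 0.0], [0.264, -0.965, 0.0], [0.0, -0.0, -1.0]]
ft_force: [0.0, -0.7, -0.3]
width: 13.7
grip_force: 12.0
```

```bash
python3 -m crank '[[[0,0,6],[0,0,0],-0.9],[[0,0,12],[0,0,0],-0.9],[[0,0,17],[0,0,0],-0.9],[[0,0,17],[0,0,0],-0.9],[[0,0,17],[0,0,0],-0.9]]' | egrep 'tcp|ft'
python3 -m crank '[[[0,0,1],[0,0,0],-0.9],[[0,0,2],[0,0,0],-0.9],[[0,0,2],[0,0,0],-0.9],[[0,0,2],[0,0,0],-0.9]]' | egrep 'tcp|ft'
python3 -m crank '[[[0,0,0.7],[0,0,0],-0.9],[[0,0,0.7],[0,0,0],-0.9],[[0,0,0.7],[0,0,0],-0.9],[[0,0,0.7],[0,0,0],-0.9]]' | egrep 'tcp|ft'
```

```text
tcp_pos: [587.3, 323.1, 40.3]
ft_force: [0.2, 0.8, -0.1]
tcp_pos: [588.0, 323.4, 39.3]
ft_force: [-0.7, 0.1, -0.7]
tcp_pos: [587.9, 323.3, 38.5]
ft_force: [0.6, 0.3, -0.7]
```

```bash
for i in 1; do python3 -m crank '[[[0,0,0.7],[0,0,0],-0.9],[[0,0,0.7],[0,0,0],-0.9],[[0,0,0.7],[0,0,0],-0.9]]' | egrep 'tcp|ft'; done;  python3 -m crank '[[[0,0,0.5],[0,0,0],-0.9],[[0,0,0.5],[0,0,0],-0.9],[[0,0,0.5],[0,0,0],-0.9]]' | egrep 'tcp|ft'
```

```text
tcp_pos: [588.1, 323.4, 38.1]
ft_force: [0.1, -1.4, 3.2]
tcp_pos: [588.3, 323.4, 38.1]
ft_force: [-1.7, -0.2, 6.3]
```

```bash
python3 -m crank '[[[0,0,-0.7],[0,0,0],-0.5],[[0,0,-0.7],[0,0,0],-0.1],[[0,0,-0.7],[0,0,0],-0.1],[[0,0,-0.7],[0,0,0],-0.1],[[0,0,-0.7],[0,0,0],-0.1]]' 20
python3 -m crank '[[[0,0,-10],[0,0,0],-0.1],[[0,0,-35],[0,0,0],0],[[0,0,-70],[0,0,0],0.2],[[0,0,-100],[0,0,0],0.3],[[0,0,-120],[0,0,0],0.3]]' >/dev/null
python3 -m crank '[[[-22,25,0],[0,0,0],0.3],[[-44,50,0],[0,0,0],0.3],[[-66,75,0],[0,0,0],0.3],[[-88,100,0],[0,0,0],0.3],[[-110,125,0],[0,0,0],0.3]]' >/dev/null
python3 -m crank '[[[-15,34,0],[0,0,0],0.3],[[-30,68,0],[0,0,0],0.3],[[-45,102,0],[0,0,0],0.3],[[-60,136,0],[0,0,0],0.3],[[-75,170,0],[0,0,0],0.3]]' >/dev/null
python3 -m crank '[[[-12,35,0],[0,0,0],0.3],[[-24,70,0],[0,0,0],0.3],[[-36,105,0],[0,0,0],0.3],[[-48,140,0],[0,0,0],0.3],[[-60,175,0],[0,0,0],0.3]]' >/dev/null
python3 -m crank '[[[-1,33,0],[0,0,0],0.3],[[-2,59,0],[0,0,0],0.3],[[-2,59,0],[0,0,0],0.3],[[-2,59,0],[0,0,0],0.3],[[-2,59,0],[0,0,0],0.3]]' >/dev/null
python3 -m crank '[[[0,0,0],[0,0,0],0.3],[[0,0,0],[0,0,0],0.3],[[0,0,0],[0,0,0],0.3]]'
python3 w.py w8; python3 - <<'E'
from h import *
f=np.load("w8.npz")
c=f["K"]@(f["R"]@np.array([489.5,-251.5,70])+f["t"]); print((c[:2]/c[2]).round())
E
python3 caps.py w8 32,325,250
```

```text
time_s: 24.95
tcp_pos: [587.8, 323.2, 37.7]
ee_rot: [[0.965, 0.264, -0.0], [0.264, -0.965, -0.0], [-0.0, -0.0, -1.0]]
ft_force: [-0.4, 0.3, 0.1]
width: 39.1
grip_force: 0.0
time_s: 27.28
tcp_pos: [489.0, -250.9, 158.1]
ee_rot: [[0.964, 0.265, -0.0], [0.265, -0.964, 0.0], [-0.0, -0.0, -1.0]]
ft_force: [-0.1, -0.2, -0.3]
width: 56.9
grip_force: 0.0
[326. 249.]
32 px 326.7 249.0 dia 31.1 zmed 69.1 world [ 489.9 -251.9   70. ] [ 490. -252.   70.] tool [ 0.7  1.3 88.1]
```

View pics/w8.png

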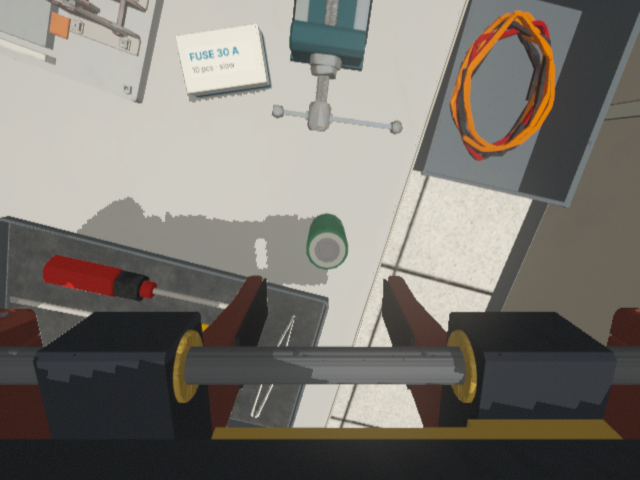

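Cell_32's cap is at (327,249), on the centre line near the table edge and clear of the vise bar at (320,120).

```bash
python3 -m crank '[[[0.5,1,25],[0,0,0],0.3],[[0.5,1,55],[0,0,0],0.3],[[0.5,1,85],[0,0,0],0.3],[[0.5,1,110],[0,0,0],0.3],[[0.5,1,124],[0,0,0],0.3]]' 20 >/dev/null
python3 -m crank '[[[0,0,6],[0,0,0],0.3],[[0,0,9],[0,0,0],0.3],[[0,0,9],[0,0,0],0.3],[[0,0,9],[0,0,0],0.3],[[0,0,9],[0,0,0],0.3]]' >/dev/null
python3 -m crank '[[[0,0,0],[0,0,0],0.3],[[0,0,0],[0,0,0],0.3],[[0,0,0],[0,0,0],0.3],[[0,0,0],[0,0,0],0.3]]'
```

```text
time_s: 28.5
tcp_pos: [490.0, -253.0, 25.3]
ee_rot: [[0.965, 0.264, 0.0], [0.264, -0.965, -0.0], [0.0, 0.0, -1.0]]
ft_force: [0.6, -0.3, -0.2]
width: 56.9
grip_force: 0.0
```

```bash
python3 -m crank '[[[0.3,-1,0],[0,0,0],0.3],[[0.3,-1,0],[0,0,0],0.1],[[0.3,-1,0],[0,0,0],-0.1],[[0.3,-1,0],[0,0,0],-0.3],[[0.3,-1,0],[0,0,0],-0.5]]' 20 | grep tcp
python3 -m crank '[[[0,0,0],[0,0,0],-0.5],[[0,0,0],[0,0,0],-0.5],[[0,0,0],[0,0,0],-0.5],[[0,0,0],[0,0,0],-0.5]]'
```

```text
tcp_pos: [489.9, -251.8, 24.9]
time_s: 29.25
tcp_pos: [489.9, -251.9, 24.9]
ee_rot: [[0.965, 0.264, -0.0], [0.264, -0.965, 0.0], [-0.0, -0.0, -1.0]]
ft_force: [0.6, -0.9, -2.2]
width: 31.7
grip_force: 20.0
```

```bash
python3 -m crank '[[[0,0,-15],[0,0,0],-0.5],[[0,0,-45],[0,0,0],-0.5],[[0,0,-80],[0,0,0],-0.5],[[0,0,-115],[0,0,0],-0.5],[[0,0,-145],[0,0,0],-0.5]]' | grep -v rot
python3 -m crank '[[[5,-20,-5],[0,0,0],-0.5],[[13,-52,-5],[0,0,0],-0.5],[[21,-84,-5],[0,0,0],-0.5],[[30,-118,-5],[0,0,0],-0.5],[[38,-150,-5],[0,0,0],-0.5]]' >/dev/null
python3 -m crank '[[[9,-34,0],[0,0,0],-0.5],[[18,-68,0],[0,0,0],-0.5],[[26,-102,0],[0,0,0],-0.5],[[35,-136,0],[0,0,0],-0.5],[[43,-170,0],[0,0,0],-0.5]]' >/dev/null
python3 -m crank '[[[9,-34,0],[0,0,0],-0.5],[[18,-68,0],[0,0,0],-0.5],[[26,-102,0],[0,0,0],-0.5],[[35,-136,0],[0,0,0],-0.5],[[43,-165,0],[0,0,0],-0.5]]' >/dev/null
python3 -m crank '[[[5,-20,0],[0,0,0],-0.5],[[11,-43,0],[0,0,0],-0.5],[[11,-43,0],[0,0,0],-0.5],[[11,-43,0],[0,0,0],-0.5],[[11,-43,0],[0,0,0],-0.5]]' >/dev/null
python3 -m crank '[[[0,0,0],[0,0,0],-0.5],[[0,0,0],[0,0,0],-0.5],[[0,0,0],[0,0,0],-0.5]]'
```

```text
time_s: 29.67
tcp_pos: [489.8, -251.7, 171.8]
ft_force: [1.1, -0.8, -2.0]
width: 31.2
grip_force: 20.0
time_s: 31.58
tcp_pos: [481.0, 292.1, 175.0]
ee_rot: [[0.965, 0.262, -0.0], [0.262, -0.965, -0.0], [-0.0, 0.0, -1.0]]
ft_force: [0.8, 0.3, -1.1]
width: 31.4
grip_force: 20.0
```

```bash
python3 -m crank '[[[0,-1,20],[0,0,0],-0.5],[[0,-1,50],[0,0,0],-0.5],[[0,-1,80],[0,0,0],-0.5],[[0,-1,105],[0,0,0],-0.5],[[0,-1,115],[0,0,0],-0.5]]' >/dev/null
for i in 1 2; do python3 -m crank '[[[0,0,0],[0,0,0],-0.5],[[0,0,0],[0,0,0],-0.5],[[0,0,0],[0,0,0],-0.5],[[0,0,0],[0,0,0],-0.5]]' |egrep 'tcp|ft'; done
```

```text
tcp_pos: [482.1, 294.6, 61.7]
ft_force: [0.2, 0.8, -1.7]
tcp_pos: [480.8, 294.1, 60.4]
ft_force: [-0.2, 0.0, -2.2]
```

```bash
python3 -m crank '[[[0,0.7,6],[0,0,0],-0.5],[[0,0.7,12],[0,0,0],-0.5],[[0,0.7,18],[0,0,0],-0.5],[[0,0.7,18],[0,0,0],-0.5],[[0,0.7,18],[0,0,0],-0.5]]' | egrep 'tcp|ft'
python3 -m crank '[[[0,0,1],[0,0,0],-0.5],[[0,0,2],[0,0,0],-0.5],[[0,0,2],[0,0,0],-0.5],[[0,0,2],[0,0,0],-0.5]]' | egrep 'tcp|ft'
python3 -m crank '[[[0,0,0.5],[0,0,0],-0.5],[[0,0,0.5],[0,0,0],-0.5],[[0,0,0.5],[0,0,0],-0.5],[[0,0,0.5],[0,0,0],-0.5]]' | egrep 'tcp|ft'
```

```text
tcp_pos: [480.2, 293.0, 41.1]
ft_force: [0.6, -0.6, -1.8]
tcp_pos: [481.0, 293.4, 40.1]
ft_force: [-0.2, 0.0, -1.5]
tcp_pos: [481.1, 293.4, 39.8]
ft_force: [-0.3, -0.1, 2.7]
```

Seated: the vertical force reversed at the floor height. I'll add a little more press, then release, retreat and look.

```bash
python3 -m crank '[[[0,0,0.5],[0,0,0],-0.5],[[0,0,0.5],[0,0,0],-0.5],[[0,0,0.5],[0,0,0],-0.5]]' | egrep 'tcp|ft'
python3 -m crank '[[[0,0,-0.5],[0,0,0],0],[[0,0,-0.5],[0,0,0],0.3],[[0,0,-0.5],[0,0,0],0.3],[[0,0,-0.5],[0,0,0],0.3],[[0,0,-0.5],[0,0,0],0.3]]'
python3 -m crank '[[[0,0,-10],[0,0,0],0.3],[[0,0,-35],[0,0,0],0.3],[[0,0,-70],[0,0,0],0.3],[[0,0,-105],[0,0,0],0.3],[[0,0,-140],[0,0,0],0.3]]' >/dev/null
python3 -m crank '[[[-35,0,0],[0,0,0],0.3],[[-70,0,-10],[0,0,0],0.3],[[-90,0,-20],[0,0,0],0.3],[[-90,0,-20],[0,0,0],0.3],[[-90,0,-20],[0,0,0],0.3]]' >/dev/null
python3 -m crank '[[[0,0,0],[0,0,0],0.3],[[0,0,0],[0,0,0],0.3],[[0,0,0],[0,0,0],0.3]]'
python3 w.py w9; python3 - <<'E'
from h import *
f=np.load("w9.npz"); p,d,R,t,K=[f[k] for k in "pdRtK"]; v,u=np.mgrid[0:480,0:640]
P=(np.linalg.inv(K)@np.array([(u*d).ravel(),(v*d).ravel(),d.ravel()])-t[:,None]).T@R
for n,(x,y),D,h in (("46",(416.7,275.9),46,95),("32",(481,293.4),32,85),("21",(537.8,309.3),21,85),("14",(588.3,323.2),14.5,65)):
    k=(d.ravel()>0)&(np.hypot(P[:,0]-x,P[:,1]-y)<D/2+3)&(P[:,2]>h-8); q=P[k]
    print(n,k.sum(),"centre",((q[:,:2].min(0)+q[:,:2].max(0))/2).round(1) if k.sum() else None,"top",np.median(q[:,2]).round(1),"expect",h)
p,_=robot.read_camera("scene"); cv2.imwrite("pics/s1.png",cv2.resize(p[320:420,160:370,::-1],None,fx=3.5,fy=3.5,interpolation=cv2.INTER_CUBIC))
E
```

```text
tcp_pos: [481.1, 293.4, 39.8]
ft_force: [-1.4, -0.5, 9.0]
time_s: 34.42
tcp_pos: [480.8, 293.3, 39.3]
ee_rot: [[0.965, 0.264, -0.0], [0.264, -0.965, -0.0], [-0.0, -0.0, -1.0]]
ft_force: [-0.5, 0.1, -0.0]
width: 56.6
grip_force: 0.0
time_s: 35.5
tcp_pos: [395.0, 269.8, 199.2]
ee_rot: [[0.965, 0.263, -0.0], [0.263, -0.965, -0.0], [-0.0, -0.0, -1.0]]
ft_force: [0.1, -0.0, 0.1]
width: 57.3
grip_force: 0.0
46 28035 centre [415.3 276. ] top 307.1 expect 95
32 1443 centre [479.9 293.2] top 84.2 expect 85
21 857 centre [536.5 309.5] top 84.6 expect 85
14 0 centre None top nan expect 65
  return _methods._mean(a, axis=axis, dtype=dtype,
  ret = ret.dtype.type(ret / rcount)
```

View pics/s1.png

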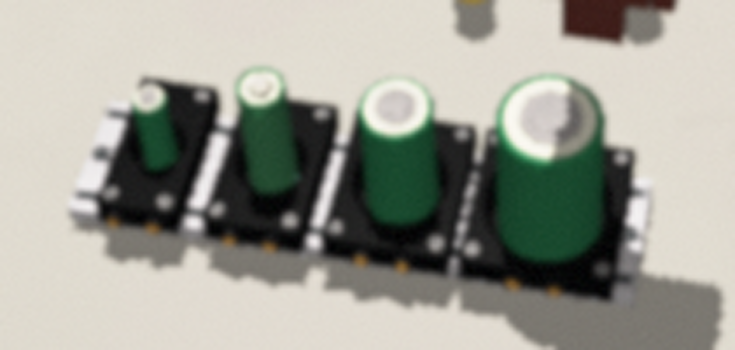

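View pics/w9.png

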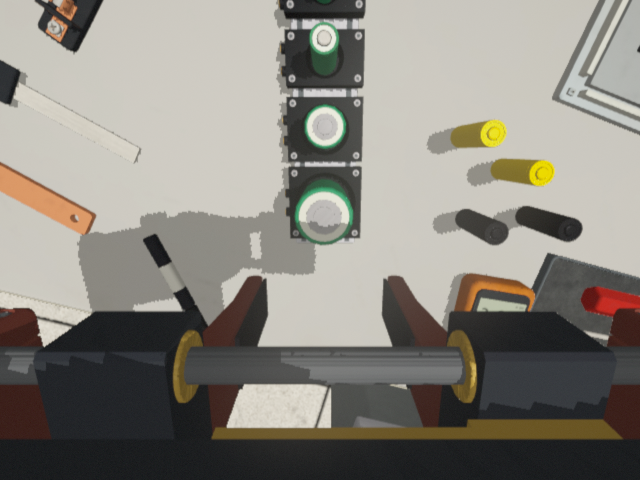

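The scene crop shows all four cells standing in their nests, thin to thick from left to right. The wrist view at (324,215), (324,127) and (324,40) agrees. I'll check the 46 and 14 heights with the scene depth before signing off.

```bash
python3 - <<'E'
from h import *
p,d=robot.read_camera("scene"); K,R,t=cam("scene"); v,u=np.mgrid[0:480,0:640]
P=(np.linalg.inv(K)@np.array([(u*d).ravel(),(v*d).ravel(),d.ravel()])-t[:,None]).T@R
for n,(x,y),D,h in (("46",(416.7,275.9),46,95),("32",(481,293.4),32,85),("21",(537.8,309.3),21,85),("14",(588.3,323.2),14.5,65)):
    k=(d.ravel()>0)&(np.hypot(P[:,0]-x,P[:,1]-y)<D/2+4)&(abs(P[:,2]-h)<8); q=P[k]
    print(n,k.sum(),q[:,:2].mean(0).round(1),"top",np.median(q[:,2]).round(1),np.percentile(q[:,2],90).round(1),"expect",h)
E
```

```text
46 706 [413.5 278.7] top 95.1 97.0 expect 95
32 350 [477.7 295.1] top 85.1 86.9 expect 85
21 176 [534.6 310.8] top 85.4 87.4 expect 85
14 76 [585.  324.6] top 64.8 67.2 expect 65
```

All four tops are at the expected heights.

```bash
python3 -c "
from plant import robot
print(robot.sign_off())"
```

```text
the job is handed in; nothing more can be done
None
```

The job is handed in at about 36 s: all four cells stand upright in their matching nests, cap up, with their measured tops within 1 mm of fully seated height, and none fell over on the way.

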